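Hold the towel peg open over the notice stand

ROBOT

A 6-joint arm with a two-finger parallel gripper is mounted at the origin on the work surface. World frame = base frame: x ahead of the robot, y to its left, z up, the work surface at z = 0. Lengths are in m, angles in rad, forces in N, time in s.
With the tool pointing down it reaches from about 0.4 to 0.825 m from the base axis. Payload 7 kg.
Tool frame: the origin (TCP) lies at the very end of the fingers, on their centre line; the grasp point (between the pads) lies 19 mm behind it; z points along the fingers, y is the line along which they close (so a half turn about z gives the same grasp; the last joint's range is limited). The gripper opens to 88 mm and grips with 3 to 60 N. Pads are 19 mm wide; open, the fingers measure 130 mm over their backs; the gripper's body (78 mm by 193 mm) begins 47 mm behind the grasp point.
Start: joints at [1.606, 0.359, 0.012, 0, -1.224, -0.288], TCP at [0.169, 0.654, 0.227] pointing down, gripper open.
Joint ranges: [-3.07, 3.07], [-1.43, 2.12], [-1.02, 1.25], [-3.03, 1.67], [-3.05, -0], [-3.03, 3.03]. Speed limits (rad/s): [2.39, 2.39, 3.01, 3.14, 3.14, 3.14].

INTERFACE

Orientations are given as [roll, pitch, yaw] about the fixed x, y, z axes, in that order (R = Rz(yaw) Ry(pitch) Rx(roll)).
In Python, from station import arm, grab_frame gives the robot as it stands.
- The arm moves only by the tool jog_arm, never from a script. Its argument "deltas" is a list that holds one entry, the list of rows, each a list of 4 numbers: the shift along the tool's x, y, z in units of 60 mm (1.0 is 60 mm), then the turn about the tool's z in units of 5 degrees (1.0 is 5 degrees). A call has 1 to 8 rows; each row is the pose to reach, as a shift and turn from the pose commanded when the call began, along the tool's axes at that moment; what a row does not reach only later rows make up. A row lasts 1/8 s, in which the tool goes at most 62.5 mm and 10.7 degrees, less where a joint would pass 70% of its speed; a pose out of reach is approached as far as the arm can. A call with a gripper value outside its range is refused whole. "grip" is the finger opening in mm, from 0 to 87.6, set as the call begins (left out, the last holds). The fingers move at their own pace and stop on an object; "squeeze" is the grip in N (left out, the last holds). Time passes only in rows, so rows that repeat a pose let the fingers close. It gives the time, the measured TCP pose, the force, the opening and the grip force at its end, in the units of the state.
- arm.get_state(): the state, without advancing time (a new reading comes with each control period).
- grab_frame(name): name is "side" or "top"; returns a dict with "img" (400x640x3 uint8, red, green, blue), "vfov" (degrees; the focal length in pixels is half the picture's height over the tangent of half this angle, whatever the lens; pixels are square), "cx", "cy" (the principal point, pixels), "xyz" and "rotation" of the camera in the world. Camera axes: x right, y down, z forward; pixel columns grow to the right and rows downward; lengths in m; the calibration is good to about 2 mm. A picture is of the moment at which its call begins. There is no depth.
- arm.job_done(): hands the job in; it is judged then, once.
The state is a dict: "t": time; "q": joint angles; "qd": joint speeds; "joint_efforts": joint torques, N m; "eef_pos": TCP position; "ee_rot": TCP orientation; "force": force on the tool from outside, world axes, zero at the start; "moment": the same for the moment, N m; "width": finger opening in m; "gripper_force": force on a finger pad.
Only numpy, scipy, OpenCV 4.12 (cv2) and the standard library are available. Lean on these libraries where they do the work, as an engineer would, in place of code of your own. Each camera call takes 0.05 s, during which the arm holds its last target. There are 200 camera calls.

TASK

The notice stand on the folding table has fallen on its face: stand it upright on its foot. Then take the big towel peg off the rim of the peg tub, squeeze it open, and finish holding it wide open astride the middle of the stand's top edge, its jaws reaching about 2 cm down on either side and clear of the panel, so that I can slip a notice in. Keep holding it there, do not let it close or let go, and leave the tub and the other things where they are.

Things in the scene. Friction and masses are not known exactly. Their poses are not given: they have to be found in the camera images.
- stand: Notice stand, 0.4 to 0.6 kg: aluminium foot 76 (x) x 110 (y) x 20 mm (z) and a white panel 4 mm thick (x), 110 mm wide (y), rising 130 mm from the foot's top, its mid-plane at x = +22 mm. Origin: centre of the foot's underside; z is up when it stands. It starts fallen on its face, tilted 96 degrees, panel pointing away from the robot, its +x axis down.
- stand_top (a point): Middle of the panel's top edge, 150 mm above the underside of the foot; axes as the stand's: x across the 4 mm panel, y along the edge, z up when it stands.
- stand_edge (a point): Middle of the foot's lower front edge (x = +38 mm, z = 0), over which the stand turns upright; fallen, the foot rises from there as a wall 20 mm thick and 76 mm high, underside towards the robot. The weight is low, 20 mm above the underside and 35 mm behind this edge: turned back to within 50 degrees of upright it tips onto its foot by itself.
- tub: Open grey plastic peg tub, 190 mm deep (x), 220 mm wide (y), 110 mm high, walls 4 mm, 1.1 kg, loose, half full of ordinary pegs. Origin: under the middle of its near wall (the one towards the robot), halfway through the wall; x points into the tub, y along that wall, z up.
- tub_rim (a point): Middle of the near wall's rim, 110 mm above the table; axes as the tub's.
- clip: Jumbo towel peg, white plastic, steel pivot, 66 g, 112 mm long, 28 mm wide (y): two levers, always symmetric. Origin on the pivot; z points from jaws to handles, x is the way the handles and jaws part. It starts clipped on the tub's near rim, jaws down, handles up, x along the tub's x, pivot 137 mm above the table, up to 60 mm from the rim's middle.
- clip_grip (a point): On the peg's z axis 45 mm above the pivot, midway between the handles, which run up to 58 mm above the pivot. Over their outer faces they measure 50 mm at the top when clipped on the tub, 20 mm at the pivot. Squeezed together along x (about 8 N, rising to 12 N) they open the jaws; fully open they stop about 20 mm apart over the outer faces, nearly parallel.
- clip_jaws (a point): Point midway between the jaw tips, 54 mm below the pivot on the peg's z axis; axes as the peg's. An edge can enter between the jaws up to 45 mm above this point.
- clip_far (a joint): Angle of the peg's +x lever from shut (rad): 0 tips touching, 0.04 biting a 4 mm wall, 0.30 fully open; each jaw tip stands about 54 mm x angle from the middle.
- clip_near (a joint): The same for the -x lever; always equal to the other.
- detergent: Upright detergent bottle, 84 mm across, 215 mm high, left of the work; origin centre of its base. To be left alone.
- sheets: Upright cardboard box of dryer sheets, 70 x 115 x 165 mm, right of the work; origin centre of its base. To be left alone.
- lint_brush: Hand brush about 200 mm long and 20 mm high, lying along x on the table between stand and tub. To be left alone.
Mind the look-alikes: they are no part of the job. There is more than one size of the clip; the job needs the largest. Leave any orange or purple look-alike of the stand alone.

How it is judged:
By the outcome, as a careful person would: the job done as asked, in the order asked, and still so for the second after the job is handed in, while the arm keeps its last pose, push and grip.
It also fails if it takes over 72 s, if anything falls off the work surface, if the arm or the gripper's body presses on something with over 40 N, if the wrist force passes 120 N, or if a joint passes its speed limit or range.

## Working session

There is one attempt and no reset: what is moved stays moved. The work goes in short steps, Python scripts to look and compute and a tool call to move; the robot and the scene stay as the last step left them, time stands still between calls to the robot, and variables do not carry over. Pictures are saved under pics/ and viewed, at most 10 in all, crops included, and the job is handed in when it is done.

Besides the shell and the picture viewer there is one more tool, called after "Request:" in YAML: its name, and indented under it one key for each argument. jog_arm: Moves the arm, as the interface text tells. Its arguments: {"type":"object","properties":{"deltas":{"type":"array"},"grip":{"type":"number"},"squeeze":{"type":"number"}},"required":["deltas"]}

```bash
ls; mkdir -p pics; python3 - <<'E'
from station import arm, grab_frame
import cv2
s=arm.get_state(); print(s['t'],s['eef_pos'],s['ee_rot'],s['width'],s['force'])
for n in('side','top'):
    f=grab_frame(n); cv2.imwrite(f'pics/{n}0.png',f['img'][:,:,::-1]); print({k:v for k,v in f.items() if k!='img'})
E
```

```text
pics
0.0 [0.1687643  0.65307373 0.22565787] [ 3.14000166e+00 -1.41820132e-04 -2.52980535e-01] 0.08771540056400516 [-0.51910809  0.17463345 -0.03596296]
{'vfov': 51.94922817453612, 'cx': 319.9764615283513, 'cy': 203.94760885135034, 'xyz': array([ 0.02180804, -0.90224134,  0.73421138]), 'rotation': array([-2.09519155,  0.01034226, -0.49775507])}
{'vfov': 52.1068127365574, 'cx': 314.46561116631375, 'cy': 204.74946603430104, 'xyz': array([0.33081081, 0.01554946, 1.65215132]), 'rotation': array([-3.01059385,  0.02224156, -1.59100692])}
```

View pics/side0.png

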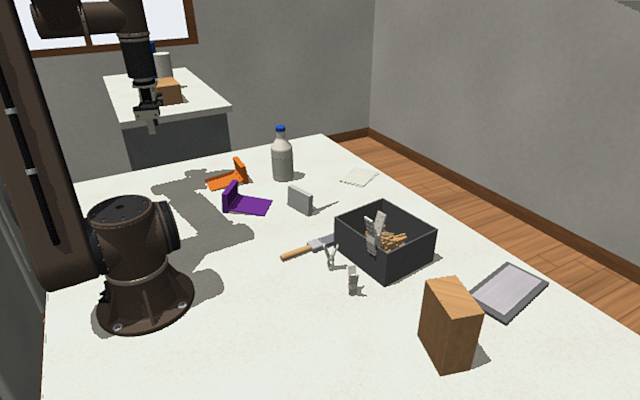

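View pics/top0.png

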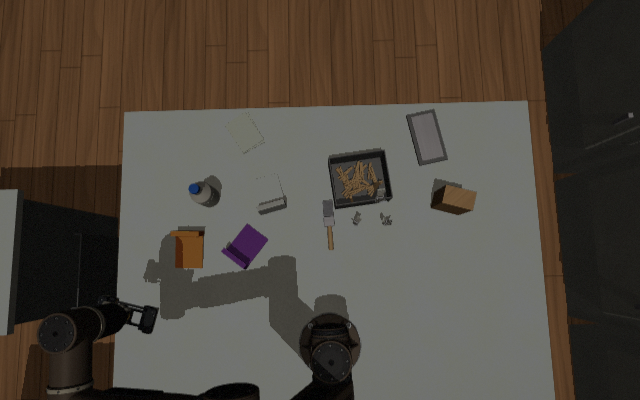

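The stand lies at top (270,195) and side (300,200). The tub is at top (360,180), with the big peg at about top (380,195) and side (375,235). Two small pegs lie near the tub as decoys. I'll enlarge both views.

```bash
cat > h.py <<'E'
import numpy as np, cv2
from scipy.spatial.transform import Rotation as R
from scipy.optimize import least_squares
from station import arm, grab_frame
def cam(f):
    return dict(f=200/np.tan(np.radians(f['vfov']/2)),c=np.array([f['cx'],f['cy']]),p=np.array(f['xyz']),R=R.from_euler('xyz',f['rotation']).as_matrix())
def proj(c,P):
    q=(np.atleast_2d(P)-c['p'])@c['R']; return q[:,:2]/q[:,2:]*c['f']+c['c']
def onz(c,uv,z):
    d=c['R']@np.append((np.array(uv)-c['c'])/c['f'],1); return c['p']+d*(z-c['p'][2])/d[2]
E
python3 - <<'E'
from h import *
s=grab_frame('side');t=grab_frame('top')
import pickle; pickle.dump((s,t),open('f0.pkl','wb'))
a=cv2.resize(t['img'][140:240,245:405],None,fx=5,fy=5,interpolation=cv2.INTER_CUBIC)
a=cv2.convertScaleAbs(a,alpha=1.3,beta=0)
b=cv2.resize(s['img'][170:300,275:445],None,fx=4.6,fy=4.6,interpolation=cv2.INTER_CUBIC)
cv2.imwrite('pics/tc.png',a[:,:,::-1]);cv2.imwrite('pics/sc.png',b[:,:,::-1])
E
```

```text
(no output)
```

View pics/tc.png

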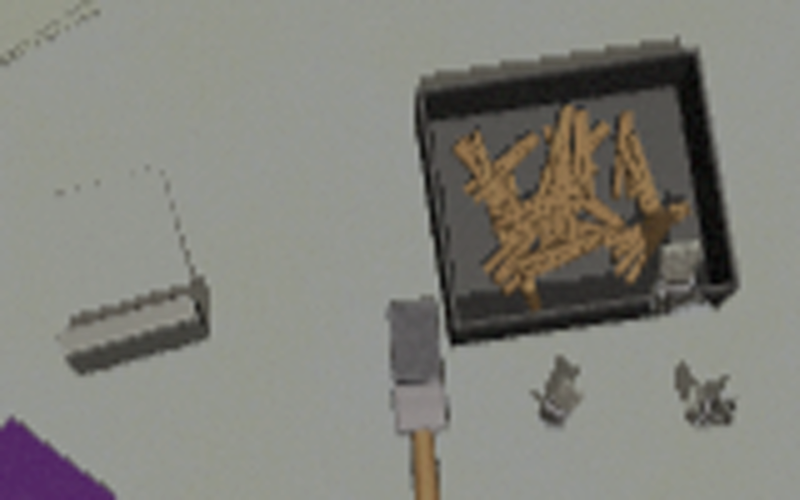

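View pics/sc.png

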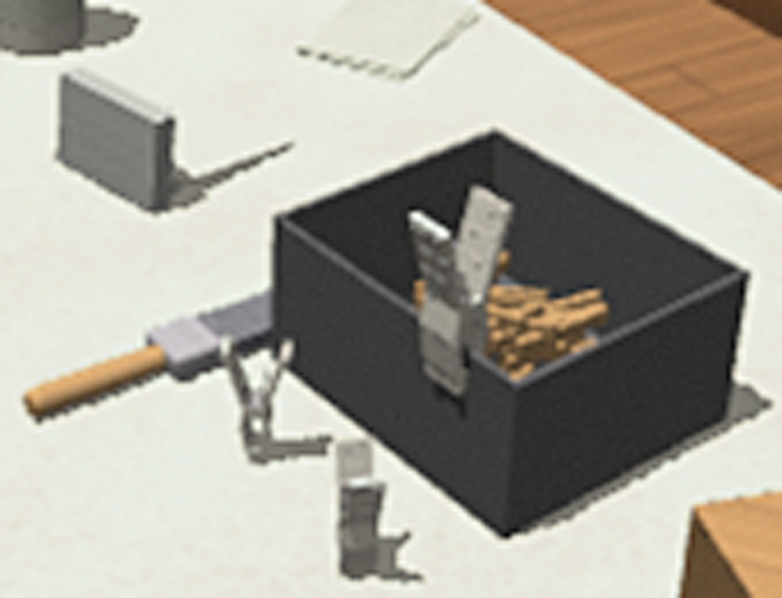

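```bash
cat > fit0.py <<'E'
from h import *
import pickle
s,t=pickle.load(open('f0.pkl','rb')); cs,ct=cam(s),cam(t)
S=lambda u,v:(cs,np.array([275+u/4.6,170+v/4.6])); T=lambda u,v:(ct,np.array([245+u/5,140+v/5]))
def fit(name,pts,pose,x0):
    def r(x):
        Rm,p=pose(x); return np.concatenate([proj(c,Rm@np.array(P)+p)[0]-uv for (c,uv),P in pts])
    o=least_squares(r,x0,loss='soft_l1'); print(name,o.x.round(4)); print(r(o.x).reshape(-1,2).round(1).tolist()); return o.x
tilt=R.from_euler('y',96,degrees=True).as_matrix()
Rz=lambda a:R.from_euler('z',a).as_matrix()
k=[(38,0,20),(38,0,0)]
def ps(x):
    M=Rz(x[2])@tilt; p0=np.array([.038,0,.02]); # this edge on the table
    return M,np.array([x[0],x[1],0])-M@p0
m=lambda *a:tuple(v/1000 for v in a)
fit('stand (edge pt)',[(S(62,72),m(-38,55,0)),(S(163,120),m(-38,-55,0)),(S(157,208),m(38,-55,0)),(S(58,158),m(38,55,0)),
 (T(83,373),m(38,55,0)),(T(208,338),m(38,-55,0)),(T(70,345),m(-38,55,0)),(T(205,313),m(-38,-55,0))],ps,[.62,.2,0])
pt=lambda x:(Rz(x[2]),np.array([x[0],x[1],0]))
tb=fit('tub',[(S(275,218),m(-2,110,110)),(S(513,385),m(-2,-110,110)),(S(747,272),m(188,-110,110)),(S(495,130),m(188,110,110)),(S(508,537),m(-2,-110,0)),
 (T(452,343),m(-2,110,110)),(T(738,292),m(-2,-110,110)),(T(695,45),m(188,-110,110)),(T(417,88),m(188,110,110))],pt,[.65,-.1,0])
M,p=pt(tb)
fit('clip y',[(S(410,212),m(-25,14,58)),(S(448,236),m(-25,-14,58)),(S(474,186),m(25,14,58)),(S(513,205),m(25,-14,58)),(T(665,245),m(25,14,58)),(T(698,240),m(25,-14,58))],
 lambda x:(M,p+M@np.array([0,x[0],.137])),[-.03])
E
python3 fit0.py
```

```text
stand (edge pt) [0.5499 0.2153 0.2624]
[[0.0, -0.3], [-0.6, 0.2], [-0.5, 1.4], [0.2, 0.7], [0.1, -0.7], [1.1, -1.3], [-0.7, 0.8], [-0.6, -0.7]]
tub [ 0.5455 -0.1439  0.1261]
[[-1.4, -0.6], [0.3, 0.4], [0.1, -0.2], [-0.7, -0.7], [-1.6, 0.9], [0.3, -3.0], [0.5, -1.4], [0.6, -0.1], [-0.2, -0.3]]
clip y [-0.0572]
[[-0.5, 0.7], [-1.1, 0.3], [0.5, 0.1], [-0.3, 0.6], [-0.6, -0.1], [0.5, -0.2]]
```

```bash
cat >> h.py <<'E'
def to(p,yaw,label='',frm=None):
    s=arm.get_state()
    P,y=(s['eef_pos'],s['ee_rot'][2]) if frm is None else frm
    T=R.from_euler('xyz',[np.pi,0,y]).as_matrix()
    d=T.T@(np.array(p)-P)/.06; a=-(np.degrees(yaw-y)+180)%360-180
    print(label,'delta',d.round(2),'turn',round(a/5,2)); return (np.array(p),yaw)
yawS=.262; u=np.array([np.cos(yawS),np.sin(yawS),0]); E=np.array([.5306,.2101,0])
yawT=.126; M=R.from_euler('z',yawT).as_matrix(); C=np.array([.5455,-.1439,.137])+M@[0,-.0572,0]
E
python3 - <<'E'
from h import *; import pickle
s,t=pickle.load(open('f0.pkl','rb')); cs,ct=cam(s),cam(t)
print('deterg', onz(ct,(194,187),.21), onz(cs,(283,181),0), 'C',C,'E',E)
a=to(E+.055*u+[0,0,.226],yawS,'above')
b=to(E+.055*u+[0,0,.052],yawS,'down',a)
c=to(E-.075*u+[0,0,.052],yawS,'sweep',b)
E
```

```text
deterg [0.59596993 0.47626591 0.21      ] [0.580441   0.44860849 0.        ] C [ 0.55268814 -0.20064655  0.137     ] E [0.5306 0.2101 0.    ]
above delta [ 8.48  5.19 -0.  ] turn -5.9
down delta [ 0.  -0.   2.9] turn 0.0
sweep delta [-2.17  0.   -0.  ] turn 0.0
```

Request:
jog_arm:
  deltas:
    - [[0.6,0.4,0,-0.4],[1.3,0.8,0,-0.9],[2.0,1.2,0,-1.4],[2.7,1.6,0,-1.9],[3.4,2.1,0,-2.4],[4.1,2.5,0,-2.9],[4.8,2.9,0,-3.4],[5.4,3.3,0,-3.8]]
  grip: 40

```text
t: 1.2
eef_pos: [0.434, 0.3794, 0.2265]
ee_rot: [3.142, 0.0, 0.08]
force: [-0.1, 0.2, -1.1]
width: 0.0399
gripper_force: 0.0
```

```bash
python3 - <<'E'
from h import *
s=arm.get_state(); print(s['t'],s['eef_pos'],s['ee_rot'],s['width'])
a=to(E+.055*u+[0,0,.226],yawS,'above')
E
```

```text
1.2 [0.43400772 0.37942888 0.22651596] [3.14156214e+00 3.71128744e-05 7.98188300e-02] 0.039931448255080756
above delta [2.28 2.78 0.01] turn -2.09
```

Request:
jog_arm:
  deltas:
    - [[0.5,0.6,0,-0.5],[1.0,1.2,0,-1.0],[1.5,1.8,0,-1.5],[1.9,2.3,0,-1.9],[2.28,2.78,0,-2.09],[2.28,2.78,0,-2.09]]

```text
t: 1.95
eef_pos: [0.5836, 0.2233, 0.2259]
ee_rot: [3.141, 0.001, 0.258]
force: [-0.5, 0.4, -0.3]
width: 0.0402
gripper_force: 0.0
```

Request:
jog_arm:
  deltas:
    - [[0,0,0.6,0],[0,0,1.2,0],[0,0,1.8,0],[0,0,2.3,0],[0,0,2.7,0],[0,0,2.9,0],[0,0,2.9,0]]

```text
t: 2.82
eef_pos: [0.582, 0.2254, 0.052]
ee_rot: [3.141, 0.001, 0.262]
force: [0.7, 0.4, 0.5]
width: 0.0401
gripper_force: 0.0
```

Now a slow sweep to the robot side, checking partway.

Request:
jog_arm:
  deltas:
    - [[-0.1,0,0,0],[-0.2,0,0,0],[-0.3,0,0,0],[-0.4,0,0,0],[-0.5,0,0,0],[-0.6,0,0,0],[-0.7,0,0,0],[-0.8,0,0,0]]

```text
t: 3.82
eef_pos: [0.5354, 0.2126, 0.0524]
ee_rot: [3.141, 0.001, 0.261]
force: [0.0, -0.2, 0.7]
width: 0.04
gripper_force: 0.3
```

```bash
python3 - <<'E'
from h import *
s=grab_frame('side')
b=cv2.resize(s['img'][130:250,250:400],None,fx=4,fy=4,interpolation=cv2.INTER_CUBIC)
cv2.imwrite('pics/s1.png',b[:,:,::-1])
E
```

```text
(no output)
```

View pics/s1.png

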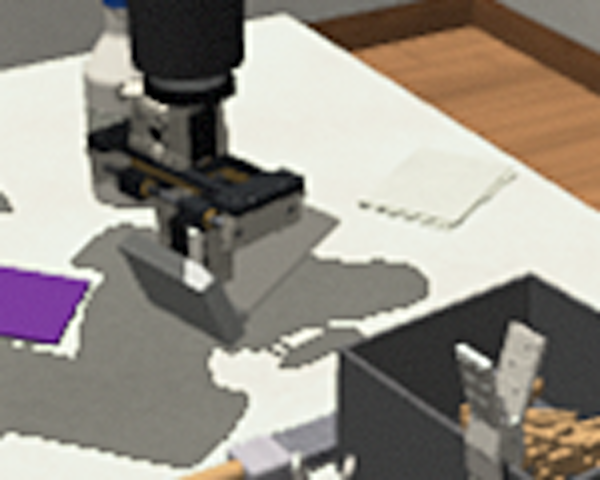

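The stand is turning well over its edge, now about half upright, and it hasn't slid much. I'll keep sweeping.

Request:
jog_arm:
  deltas:
    - [[-0.15,0,0,0],[-0.3,0,0,0],[-0.45,0,0,0],[-0.6,0,0,0],[-0.75,0,0,0],[-0.9,0,0,0],[-1.05,0,0,0],[-1.2,0,0,0]]

```text
t: 4.88
eef_pos: [0.4662, 0.1943, 0.0526]
ee_rot: [-3.142, -0.0, 0.261]
force: [0.1, -0.6, 1.3]
width: 0.04
gripper_force: 0.0
```

Request:
jog_arm:
  deltas:
    - [[-0.1,0,0,0],[-0.2,0,0,0],[-0.3,0,0,0],[-0.3,0,0,0]]

```text
t: 5.38
eef_pos: [0.4489, 0.1895, 0.0526]
ee_rot: [3.142, 0.0, 0.261]
force: [-0.0, 0.4, -0.0]
width: 0.0401
gripper_force: 0.0
```

Request:
jog_arm:
  deltas:
    - [[0,0,-0.5,0],[0,0,-1.2,0],[0,0,-2.0,0],[0,0,-2.9,0],[0,0,-3.8,0],[0,0,-3.8,0]]
  grip: 87

```text
t: 6.12
eef_pos: [0.4513, 0.1909, 0.2853]
ee_rot: [-3.138, -0.008, 0.261]
force: [-0.0, 0.3, -1.1]
width: 0.0864
gripper_force: 0.0
```

```bash
python3 - <<'E'
from h import *
H=C+[0,0,.026]
a=to(H+[0,0,.117],yawT-np.pi/2,'above clip'); to(H,yawT-np.pi/2,'down',a)
E
```

```text
above clip delta [-0.05  6.74  0.09] turn 19.55
down delta [ 0.   -0.    1.95] turn 0.0
```

Request:
jog_arm:
  deltas:
    - [[0,0.6,0,1.6],[0,1.2,0,3.2],[0,1.8,0,4.8],[0,2.4,0,6.4],[0,3.0,0,8.0],[0,3.6,0,9.6],[0,4.2,0,11.2],[0,4.8,0,12.8]]

```text
t: 7.12
eef_pos: [0.5237, -0.0898, 0.2798]
ee_rot: [3.141, 0.001, -0.86]
force: [-0.1, -0.1, -0.3]
width: 0.0871
gripper_force: 0.0
```

```bash
python3 - <<'E'
from h import *
H=C+[0,0,.026]
a=to(H+[0,0,.117],yawT-np.pi/2,'above clip')
s=grab_frame('side');t=grab_frame('top')
import pickle; pickle.dump((s,t),open('f1.pkl','wb'))
a=cv2.resize(t['img'][150:230,240:320],None,fx=5,fy=5,interpolation=cv2.INTER_CUBIC)
a=cv2.convertScaleAbs(a,alpha=1.3,beta=0)
b=cv2.resize(s['img'][160:240,260:340],None,fx=5,fy=5,interpolation=cv2.INTER_CUBIC)
cv2.imwrite('pics/st.png',np.hstack([b,a])[:,:,::-1])
E
```

```text
above clip delta [ 1.72  0.84 -0.  ] turn 6.7
```

View pics/st.png

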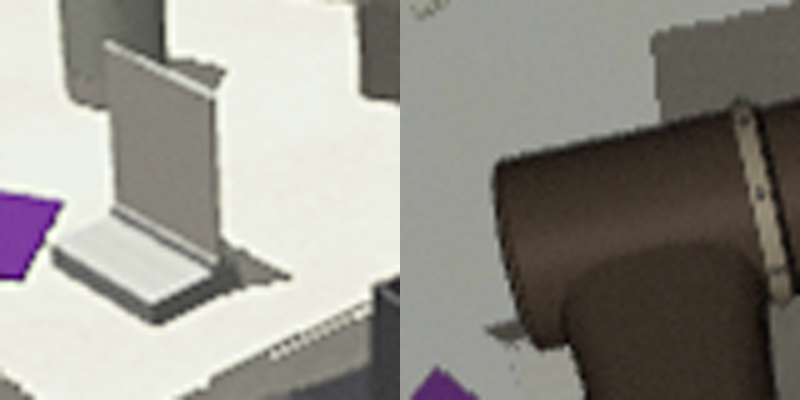

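Stand is upright (left crop: panel top corners at about (105,42) and (213,97), foot near corner (155,323)). Now to get over the peg.

Request:
jog_arm:
  deltas:
    - [[0.45,0.2,0,1.7],[0.9,0.4,0,3.4],[1.3,0.65,0,5.1],[1.72,0.84,0,6.7],[1.72,0.84,0,6.7],[1.72,0.84,0,6.7]]

```text
t: 7.98
eef_pos: [0.553, -0.1991, 0.2799]
ee_rot: [3.141, 0.0, -1.439]
force: [-0.6, -0.1, 0.1]
width: 0.0871
gripper_force: 0.0
```

```bash
python3 - <<'E'
from h import *
import pickle
H=C+[0,0,.026]; to(H,yawT-np.pi/2,'down')
s,t=pickle.load(open('f1.pkl','rb')); cs=cam(s)
m=lambda *a:np.array(a)/1000
pts=[((105,42),m(20,55,150)),((213,97),m(20,-55,150)),((155,323),m(-38,-55,0)),((53,262),m(-38,55,0)),((52,248),m(-38,55,20)),((153,303),m(-38,-55,20)),((218,262),m(20,-55,20)),((112,210),m(20,55,20))]
def r(x):
    return np.concatenate([proj(cs,R.from_euler('z',x[2]).apply(P)+[x[0],x[1],0])[0]-(260+p[0]/5,160+p[1]/5) for p,P in pts])
o=least_squares(r,[.49,.2,.26]); print(o.x,r(o.x).reshape(-1,2).round(1).tolist()); print('expected',E-.038*u)
# peg from side now
b=cv2.resize(grab_frame('side')['img'][150:290,320:440],None,fx=4,fy=4,interpolation=cv2.INTER_CUBIC)
a=cv2.convertScaleAbs(cv2.resize(grab_frame('top')['img'][140:254,330:430],None,fx=4.9,fy=4.9,interpolation=cv2.INTER_CUBIC)[:558],alpha=1.3)
c=np.zeros((560,b.shape[1]+a.shape[1],3),np.uint8); c[:b.shape[0],:b.shape[1]]=b; c[:a.shape[0],b.shape[1]:]=a[:560]
cv2.imwrite('pics/pg.png',c[:,:798,::-1])
E
```

```text
down delta [0.03 0.01 1.95] turn 0.07
[0.49355461 0.20386054 0.27494826] [[-0.3, -0.0], [0.1, -0.7], [0.1, 0.7], [-0.4, 0.6], [-0.6, -1.6], [0.2, -0.5], [0.4, 1.1], [0.5, 0.1]]
expected [0.49389679 0.20025751 0.        ]
```

Request:
jog_arm:
  deltas:
    - [[0.03,0,0.5,0],[0.03,0,1.0,0],[0.03,0,1.4,0],[0.03,0,1.7,0],[0.03,0,1.95,0],[0.03,0,1.95,0]]

```text
t: 8.82
eef_pos: [0.5528, -0.2008, 0.1626]
ee_rot: [3.14, 0.0, -1.44]
force: [-0.1, -0.1, -0.1]
width: 0.087
gripper_force: 0.0
```

```bash
python3 - <<'E'
from h import *
b=cv2.resize(grab_frame('side')['img'][150:290,320:440],None,fx=4,fy=4,interpolation=cv2.INTER_CUBIC)
cv2.imwrite('pics/pg.png',b[:,:,::-1])
E
```

```text
(no output)
```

View pics/pg.png

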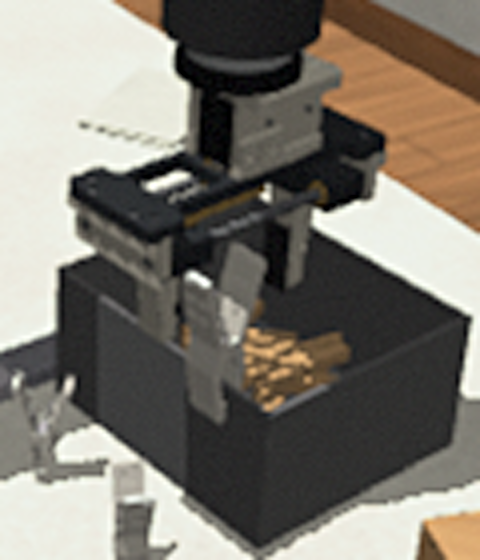

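```bash
python3 - <<'E'
from h import *
f=grab_frame('side');c=cam(f)
s=arm.get_state(); P=s['eef_pos']; Rt=R.from_euler('xyz',s['ee_rot']).as_matrix()
cr=lambda X:((proj(c,X)-[320,150])*4).round().tolist()
print('tcp',cr(P)); 
for sy in(-1,1): print('finger inner tip corners',cr([P+Rt@np.array([sx*.0095,sy*.0435,0]) for sx in(-1,1)]))
for sx in(-1,1): print('handle top',cr([C+M@np.array([sx*.025,y,.058]) for y in(.014,-.014)]))
print('jaw',cr([C+M@np.array([-.01,y,-.054]) for y in(.014,-.014)]))
E
```

```text
tcp [[219.0, 305.0]]
finger inner tip corners [[259.0, 277.0], [280.0, 290.0]]
finger inner tip corners [[157.0, 322.0], [177.0, 336.0]]
handle top [[175.0, 267.0], [205.0, 287.0]]
handle top [[234.0, 242.0], [265.0, 261.0]]
jaw [[185.0, 404.0], [213.0, 425.0]]
```

Request:
jog_arm:
  deltas:
    - [[0.04,0,0,0],[0.04,0,0,0],[0.04,0,0,0],[0.04,0,0,0]]
  grip: 50
  squeeze: 20

```text
t: 9.43
eef_pos: [0.5538, -0.2037, 0.1637]
ee_rot: [-3.141, -0.0, -1.44]
force: [0.3, -0.6, 0.1]
width: 0.053
gripper_force: 0.0
```

Request:
jog_arm:
  deltas:
    - [[0,0,0,0],[0,0,0,0]]
  grip: 46

```text
t: 9.68
eef_pos: [0.5536, -0.2037, 0.1634]
ee_rot: [3.141, 0.0, -1.441]
force: [-0.9, 1.1, -0.2]
width: 0.0466
gripper_force: 6.8
```

Request:
jog_arm:
  deltas:
    - [[0,0,0,0],[0,0,0,0]]
  grip: 43

```text
t: 9.93
eef_pos: [0.5537, -0.2037, 0.1635]
ee_rot: [3.141, 0.0, -1.44]
force: [-0.1, 0.5, -0.5]
width: 0.0431
gripper_force: 7.0
```

Request:
jog_arm:
  deltas:
    - [[0,0,0,0],[0,0,0,0],[0,0,0,0],[0,0,0,0],[0,0,0,0],[0,0,0,0],[0,0,0,0],[0,0,0,0]]
  grip: 0
  squeeze: 25

```text
t: 10.92
eef_pos: [0.5537, -0.2038, 0.1636]
ee_rot: [3.142, 0.0, -1.441]
force: [-0.3, -0.3, -0.0]
width: 0.0189
gripper_force: 25.0
```

Peg fully open (18.9 mm, 25 N). Lifting straight up.

Request:
jog_arm:
  deltas:
    - [[0,0,-0.15,0],[0,0,-0.35,0],[0,0,-0.6,0],[0,0,-0.9,0],[0,0,-1.3,0],[0,0,-1.7,0],[0,0,-2.1,0],[0,0,-2.1,0]]

```text
t: 11.92
eef_pos: [0.5548, -0.204, 0.2928]
ee_rot: [-3.137, -0.001, -1.44]
force: [1.1, -0.4, -1.7]
width: 0.0185
gripper_force: 25.0
```

```bash
python3 - <<'E'
from h import *
f=grab_frame('side');c=cam(f);s=arm.get_state(); print(s['width'],s['gripper_force'],s['eef_pos'])
P=s['eef_pos']; print('pivot,jaws', ((proj(c,[P-[0,0,.026],P-[0,0,.08],P+[0,0,.032]])-[320,100])*4).round().tolist())
b=cv2.resize(f['img'][100:250,320:440],None,fx=4,fy=4,interpolation=cv2.INTER_CUBIC)
cv2.imwrite('pics/lift.png',b[:,:,::-1])
st=np.array([.4936,.202]);y=.270;uu=np.array([np.cos(y),np.sin(y)])
top=np.append(st+.022*uu,0); print('top',top)
to(top+[0,0,.29],y-np.pi/2,'over'); 
E
```

```text
0.018761424169300392 24.995849132537842 [ 0.55409591 -0.2037349   0.29110174]
pivot,jaws [[232.0, 366.0], [226.0, 443.0], [238.0, 279.0]]
top [0.51480296 0.20786809 0.        ]
over delta [-6.89 -0.24  0.02] turn -1.6
```

View pics/lift.png

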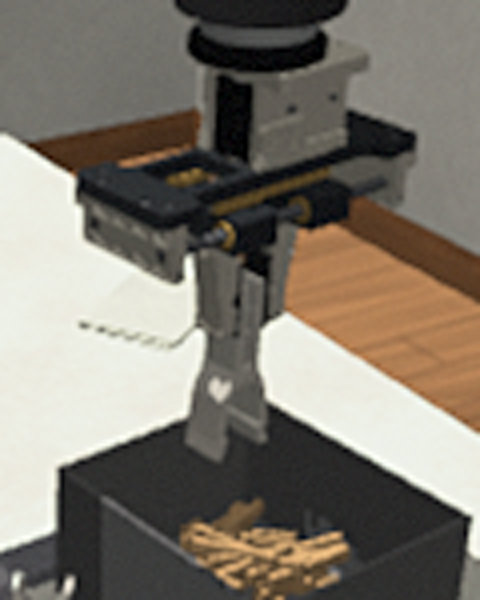

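The peg hangs vertical and wide open, jaw tips at about (205,450) and (255,440), where predicted. Carrying it to the stand.

Request:
jog_arm:
  deltas:
    - [[-0.3,0,0,-0.1],[-0.7,0,0,-0.2],[-1.2,0,0,-0.3],[-1.7,0,0,-0.4],[-2.2,0,0,-0.5],[-2.7,-0.1,0,-0.6],[-3.2,-0.1,0,-0.7],[-3.7,-0.1,0,-0.8]]

```text
t: 12.98
eef_pos: [0.5299, 0.0187, 0.2888]
ee_rot: [3.14, 0.0, -1.37]
force: [0.5, -0.4, -1.4]
width: 0.019
gripper_force: 25.0
```

Request:
jog_arm:
  deltas:
    - [[-0.4,0,0,-0.1],[-0.8,0,0,-0.2],[-1.2,0,0,-0.3],[-1.6,0,0,-0.4],[-1.9,0,0,-0.5],[-2.1,0,0,-0.6],[-2.1,0,0,-0.6],[-2.1,0,0,-0.6]]

```text
t: 13.98
eef_pos: [0.5058, 0.1403, 0.2895]
ee_rot: [3.141, -0.0, -1.319]
force: [-0.4, 0.0, -0.5]
width: 0.0189
gripper_force: 25.0
```

```bash
cat > look.py <<'E'
from h import *
import sys
f=grab_frame('side');t=grab_frame('top');c=cam(f);s=arm.get_state(); print(s['t'],s['width'],s['gripper_force'],s['eef_pos'],s['ee_rot'])
P=s['eef_pos'];Rt=R.from_euler('xyz',s['ee_rot']).as_matrix()
x0,y0=235,100
print('-y-face jaw corners, predicted', ((proj(c,[P+Rt@np.array([.014,sy*.02,.08]) for sy in(-1,0,1)])-[x0,y0])*5).round().tolist())
st=np.array([.4936,.202]);y=.270;uu=np.array([np.cos(y),np.sin(y)])
top=np.append(st+.022*uu,0)
q=lambda a,b,z:np.append(st+a*uu+b*np.array([-uu[1],uu[0]]),z)
print('panel top corners predicted',((proj(c,[q(.020,.055,.15),q(.020,-.055,.15),q(.024,-.055,.15),q(-.038,-.055,0)])-[x0,y0])*5).round().tolist())
to(top+[0,0,.29],y-np.pi/2,'over'); to(top+[0,0,.21],y-np.pi/2,'place')
b=cv2.resize(f['img'][y0:y0+120,x0:x0+110],None,fx=5,fy=5,interpolation=cv2.INTER_CUBIC)
cv2.imwrite(sys.argv[1],b[:,:,::-1]); cv2.imwrite(sys.argv[1]+'t.png',t['img'][:,:,::-1])
E
python3 look.py pics/over.png
```

```text
14.075 0.018705878354460907 24.995779395103455 [0.50586285 0.14010275 0.28954782] [ 3.14149091e+00 -6.88540310e-05 -1.31915127e+00]
-y-face jaw corners, predicted [[355.0, 322.0], [330.0, 331.0], [305.0, 341.0]]
panel top corners predicted [[230.0, 343.0], [340.0, 395.0], [345.0, 393.0], [281.0, 628.0]]
over delta [-1.06 -0.43 -0.01] turn -0.21
place delta [-1.06 -0.43  1.33] turn -0.21
```

View pics/over.png

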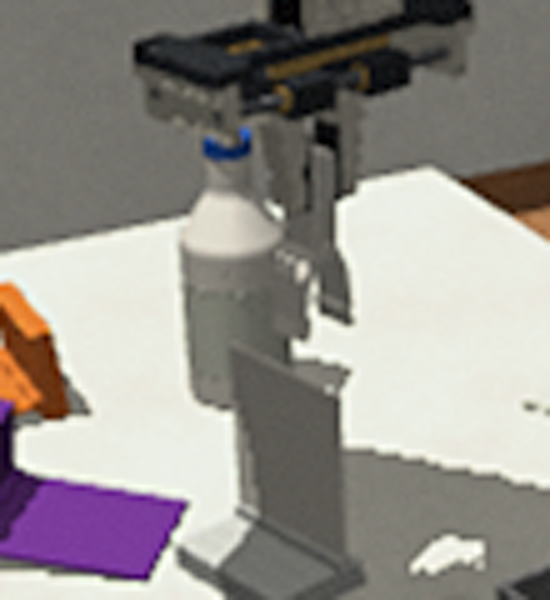

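Panel corners (230,343), (342,392) and jaw corners (305,340), (352,323) both match the predictions. I'll centre it, then lower.

Request:
jog_arm:
  deltas:
    - [[-0.25,-0.1,0,-0.05],[-0.5,-0.2,0,-0.1],[-0.75,-0.3,0,-0.15],[-1.0,-0.4,0,-0.2],[-1.06,-0.43,0,-0.2],[-1.06,-0.43,0,-0.2]]

```text
t: 14.82
eef_pos: [0.5148, 0.209, 0.2893]
ee_rot: [3.141, -0.0, -1.3]
force: [-0.3, -0.1, -0.6]
width: 0.0188
gripper_force: 25.0
```

```bash
python3 look.py pics/over2.png
```

```text
14.925 0.019206574096069115 24.995900988578796 [0.51476775 0.2084482  0.28955783] [ 3.14142091e+00 -1.09992223e-04 -1.30090675e+00]
-y-face jaw corners, predicted [[319.0, 280.0], [296.0, 289.0], [272.0, 298.0]]
panel top corners predicted [[230.0, 343.0], [340.0, 395.0], [345.0, 393.0], [281.0, 628.0]]
over delta [ 0.01  0.   -0.01] turn -0.0
place delta [0.01 0.   1.33] turn -0.0
```

View pics/over2.png

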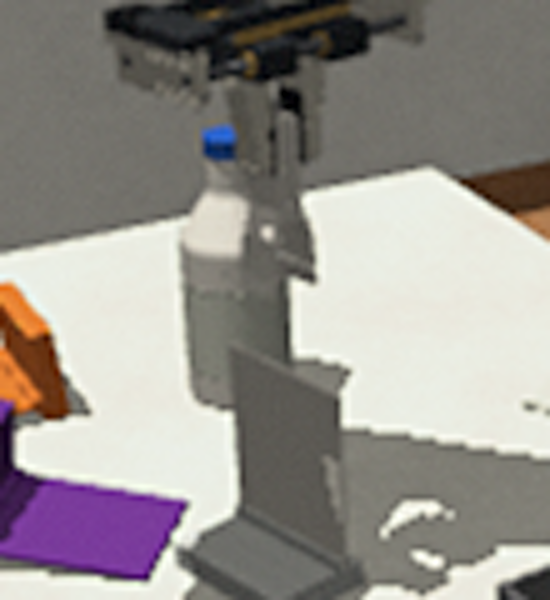

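The jaws hang centred over the top edge, with the right jaw corner at (317,280) as predicted. Lowering gently.

Request:
jog_arm:
  deltas:
    - [[0,0,0.2,0],[0,0,0.4,0],[0,0,0.6,0],[0,0,0.75,0],[0,0,0.9,0],[0,0,1.0,0],[0,0,1.0,0]]

```text
t: 15.8
eef_pos: [0.5148, 0.2086, 0.2291]
ee_rot: [3.141, -0.0, -1.301]
force: [-0.3, -0.6, 0.3]
width: 0.0188
gripper_force: 25.0
```

Request:
jog_arm:
  deltas:
    - [[0,0,0.08,0],[0,0,0.16,0],[0,0,0.24,0],[0,0,0.31,0],[0,0,0.31,0],[0,0,0.31,0],[0,0,0.31,0]]

```text
t: 16.68
eef_pos: [0.515, 0.2087, 0.2111]
ee_rot: [-3.141, 0.0, -1.301]
force: [-0.4, 0.6, -0.8]
width: 0.0186
gripper_force: 25.0
```

```bash
python3 - <<'E'
from h import *
import pickle
g0=pickle.load(open('f1.pkl','rb'))[0]['img'].astype(int)
f=grab_frame('side');g=f['img'].astype(int);s=arm.get_state();print(s['eef_pos'],s['force'],s['width'],s['gripper_force'])
d=np.abs(g-g0).sum(2)
# stand moved? compare foot and lower panel region with the frame after standing (lighting shadow aside): edge shift by phase correlation
a=cv2.Laplacian(g0[185:228,265:312].astype(np.float32).mean(2),cv2.CV_32F);b=cv2.Laplacian(g[185:228,265:312].astype(np.float32).mean(2),cv2.CV_32F)
print(cv2.phaseCorrelate(a,b))
# tub moved?
p=pickle.load(open('f0.pkl','rb'))[0]['img'].astype(np.float32).mean(2)
sl=(slice(195,290),slice(330,440)); print('tub',cv2.phaseCorrelate(p[sl].copy(),g.astype(np.float32).mean(2)[sl].copy()))
E
```

```text
[0.51497127 0.20872427 0.21113953] [ 0.48423429  0.80716285 -0.90355645] 0.01904458129130965 24.99575525522232
((-0.15446837142190262, 0.46087987341653047), 0.6266002540235166)
tub ((0.004813914711078837, 0.12638841969479842), 0.7686812623093525)
```

```bash
python3 -c "
from station import arm
print(arm.job_done())"
```

```text
the job is handed in; nothing more can be done
None
```

The stand is upright on its foot, and the arm is holding the jumbo peg wide open astride the middle of its top edge, jaw tips about 2 cm down (by calculation; not viewed after lowering) and no contact force felt; the job is handed in at about 17 s.

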